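# Open the double-door fittings cabinet

## Robot

A 7-joint arm with a two-finger parallel gripper is mounted at the origin on the work surface. World frame = base frame: x ahead of the robot, y to its left, z up, the work surface at z = 0. Lengths are in m, angles in rad, forces in N, time in s.
With the tool pointing down it reaches from about 0.4 to 0.925 m from the base axis. Payload 4.1 kg.
Tool frame: the origin (TCP) lies midway between the tips of the shut fingers; the grasp point (between the pads) lies 19 mm behind it (arm.grip_depth is the distance from the TCP to the grasp point, in m); z points along the fingers, y is the line along which they close (so a half turn about z gives the same grasp; the last joint's range is limited). The gripper opens to 85 mm and grips with 20 to 120 N. Pads are 22 mm wide; open, the fingers measure 114 mm over their backs; the gripper's body (76 mm by 85 mm) begins 54 mm behind the grasp point. The pads swing forward as they close: fully open they stand 13 mm farther back than shut.
Start: joints at [-0.099, 0.398, 0.045, 1.537, -0.019, 1.207, -0.051], TCP at [0.65, 0, 0.231] pointing down, gripper open.
Joint ranges: [-2.82, 2.82], [-0.49, 2.23], [-1.37, 1.46], [0, 2.46], [-1.36, 4.5], [0.23, 2], [-2.94, 2.94]. Speed limits (rad/s): [2.57, 2.57, 3.14, 3.14, 3.14, 3.14, 3.14].

## Interface

Orientations are given as a rotation vector (axis times angle).
In Python, from cell import status, vision, finish_job, arm gives the robot as it stands.
- The arm moves only by the shell command python3 -m inch 'ROWS' [FORCE]. ROWS is text: rows parted by semicolons, each of 7 numbers parted by spaces: the shift along the world's x, y, z as a fraction of full scale, then the turn, a rotation vector about the world's x, y, z as a fraction of full scale, then the closure, from 0 (fully open) to 1 (shut). In form: dx dy dz wx wy wz gripper; .... A call has exactly 10 rows; each row is the pose to reach, as a shift and turn from the pose commanded when the call began, turning the shorter way round; what a row does not reach only later rows make up. Full scale, the value 1, is 0.4 m for a shift and 2 pi rad for a turn. A row lasts 1/10 s, in which the tool goes at most 50 mm and 8.59 degrees, less where a joint would pass 70% of its speed; a pose out of reach is approached as far as the arm can. A call with a number of a shift or a turn outside -1 to 1 is refused whole. A call with a gripper value outside its range is refused whole. The fingers move at their own pace and stop on an object; FORCE is the grip in N (left out, the last holds). Time passes only in rows, so rows that repeat a pose let the fingers close, or fill a call up. It gives the time, the measured TCP pose, the force, the opening and the grip force at its end, in the units of the state.
- status.read_state(): the state, without advancing time (a new reading comes with each control period).
- vision.get_image(name): name is "scene" or "side" or "wrist"; returns a dict with "img" (420x560x3 uint8, red, green, blue), "fx", "fy", "cx", "cy" (pixels), "distortion" ([k1, k2, p1, p2, k3] as OpenCV has them; the pictures are not rectified), "extrinsics" (4x4, takes a point from camera to world coordinates). Camera axes: x right, y up, looking along -z (the intrinsics and any distortion apply to the point x, -y, -z); pixel columns grow to the right and rows downward; lengths in m; the calibration is good to about 2 mm. A picture is of the moment at which its call begins. There is no depth.
- finish_job(): hands the job in; it is judged then, once.
The state is a dict: "clock": time; "qpos": joint angles; "dq": joint speeds; "joint_torque": joint torques, N m; "tool_pos": TCP position; "ee_rot": TCP orientation; "contact_force": force on the tool from outside, world axes, zero at the start; "ft_torque": the same for the moment, N m; "width": opening from 0.0 (shut) to 1.0 (fully open); "gripper_force": force on a finger pad.
Only numpy, scipy, OpenCV 4.12 (cv2) and the standard library are available. Lean on these libraries where they do the work, as an engineer would, in place of code of your own. Each camera call takes 0.05 s, during which the arm holds its last target. There are 200 camera calls.

## Task

Open up the low fittings cabinet on the bench. Press the rear pad of the steel rocker catch on its top fully down so that the nose stays lifted clear of the left-hand leaf, swing that leaf wide open first (well out of the way before the other one starts), then swing the right-hand leaf, whose edge it had overlapped, wide open too. Leave both leaves standing still at about a right angle to the cabinet front or further, and do not shift the stock on the cabinet or the bin on the bench.

Things in the scene. Friction and masses are not known exactly. Their poses are not given: they have to be found in the camera images.
- cabinet: Fixed blue bench cabinet 400 wide (y), 200 deep (x), 170 high, two upright leaves on its front. Origin: on the bench under the middle of the shell's front edge; x points into the cabinet, y left as the robot sees it; at yaw 0 it faces the robot. Closed leaves: x -8 to 0, z 12 to 170, hinged at y +200 and -200. Flat top at z 170 with loose stock, up to 46 high, in its rear part (x 90 to 190).
- leaf_left (a joint): Left (+y) leaf, rad: 0 closed, grows as its free edge swings out towards the robot (clockwise from above), stop at 1.75. Held shut by the catch. Light hinge friction (0.08 N m); stays where it is left. A steel strip on its front covers the last 16 mm of the right leaf, which cannot open before it.
- leaf_left_tab (a point): Middle of the top edge of the left leaf's pull tab: an upright steel plate 45 wide, 5 thick, standing 35 above the cabinet's top, in the plane of the leaf. Closed: cabinet x -4.5, y +85, z 205. Free space behind it over the top lets a finger drag it outward; it can also be pinched from above.
- leaf_left_hinge (a point): Point on the left leaf's vertical hinge axis: cabinet x 0, y +200, z 170.
- leaf_right (a joint): Right (-y) leaf, rad: 0 closed, grows as its free edge swings out to the robot's side (seen from above counter-clockwise), stop at 1.75. No catch of its own; same light friction, stays where it is left.
- leaf_right_tab (a point): Middle of the top edge of the right leaf's pull tab, same plate as the other: 45 wide, 5 thick, 35 above the top. When closed at cabinet x -4.5, y -65, z 205.
- leaf_right_hinge (a point): Point on the right leaf's vertical hinge axis: cabinet x 0, y -200, z 170.
- catch (a joint): Steel rocker (see-saw) catch, rad: 0 to 0.08 latched, its nose in front of a small keeper plate (24 wide, 16 above the top) on the left leaf; grows as the rear pad is pressed and the nose rises; leaf free above about 0.38, stop at 0.56. Friction holds it where left (3 N on the pad moves it). Pivot at cabinet x 25, y +30, z 175; bar 14 wide, front end at x -18.
- catch_pad (a point): Top centre of the catch's rear pad, a plate 28 x 26 wide (y) x 6 thick, its rear edge tilted up 17 degrees when latched, at cabinet x 74, y +30, z 212. Pressed to the stop it sinks about 32 mm and moves 11 mm to the rear.
- rubber_roll: Bystander: black rubber roll, 72 diameter, 45 high, on the rear left of the cabinet's top. Origin: centre of its underside.
- carton: Bystander: small closed carton 70 x 100 x 45 high, on the rear right of the cabinet's top. Origin: centre of its underside.
- fitting: Bystander: steel hose fitting, 38 across its collar, 44 high, standing on the rear of the cabinet's top. Origin: centre of its underside.
- parts_bin: Bystander: open black bin 160 x 90 x 60 high with fittings in it, on the bench to the right of the cabinet, clear of the leaf's swing. Origin: centre of its underside.

How it is judged:
By the outcome, as a careful person would: the job done as asked, in the order asked, and still so for the second after the job is handed in, with the robot touching nothing.
It also fails if it takes over 61 s, if anything falls off the work surface, if the arm or the gripper's body presses on something with over 40 N, if the wrist force passes 120 N, or if a joint passes its speed limit or range.

## Working session

There is one attempt and no reset: what is moved stays moved. The work goes in short steps, Python scripts to look and compute and a shell command to move; the robot and the scene stay as the last step left them, time stands still between calls to the robot, and variables do not carry over. Pictures are saved under pics/ and viewed, at most 10 in all, crops included, and the job is handed in when it is done.

```bash
mkdir -p pics; ls
python3 - <<'E'
from cell import status,vision
import cv2,numpy as np,pickle
ims={}
for n in("scene","side"):
    d=vision.get_image(n); ims[n]=d
    cv2.imwrite(f"pics/{n}0.png",d["img"][:,:,::-1])
    print(n,d["fx"],d["cx"],d["cy"],d["distortion"],np.round(d["extrinsics"],3).tolist())
pickle.dump(ims,open("ims0.pkl","wb"))
s=status.read_state();print(s["clock"],s["tool_pos"],s["ee_rot"])
E
```

```text
pics
scene 456.2579451111781 277.3853167305143 209.85283089355926 [-0.02773704  0.          0.          0.          0.        ] [[0.429, -0.585, 0.688, 1.351], [0.903, 0.26, -0.342, -0.376], [0.021, 0.768, 0.64, 0.786], [0.0, 0.0, 0.0, 1.0]]
side 388.1082843625374 279.12662696475917 209.93696598272606 [0.02918039 0.         0.         0.         0.        ] [[-0.793, 0.45, -0.412, 0.26], [-0.61, -0.593, 0.526, 0.451], [-0.007, 0.668, 0.744, 0.841], [0.0, 0.0, 0.0, 1.0]]
0.1 [6.49430206e-01 2.52770538e-05 2.30370288e-01] [-2.22047385e+00 -2.22076996e+00  2.08232261e-03]
```

View pics/scene0.png

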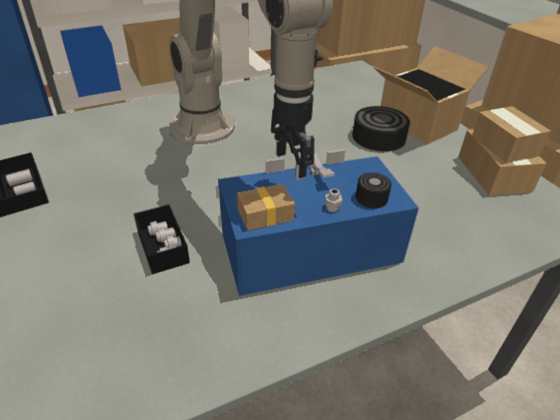

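View pics/side0.png

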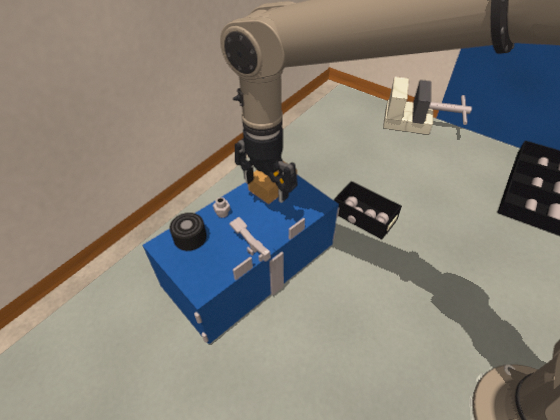

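The scene view shows the cabinet top with rear corners near (233,230) and (413,208). The side view shows the catch pad near (238,226) and the tabs near (243,266) and (297,226). I'll enlarge the side view and cast rough rays.

```bash
cat > h.py <<'E'
import cv2,numpy as np,pickle
def ray(d,px):
    K=np.array([[d["fx"],0,d["cx"]],[0,d["fy"],d["cy"]],[0,0,1.]])
    u=cv2.undistortPoints(np.array([[px]],float),K,np.array(d["distortion"],float))[0,0]
    E=np.array(d["extrinsics"]); return E[:3,3],E[:3,:3]@np.array([u[0],-u[1],-1])
def cast(d,px,z):
    o,v=ray(d,px); return o+v*(z-o[2])/v[2]
E
python3 - <<'E'
from h import *
ims=pickle.load(open("ims0.pkl","rb"))
for n,p in [("scene",(233,230)),("scene",(413,208)),("scene",(386,161)),("side",(147,245)),("side",(338,207))]:
    print(n,p,cast(ims[n],p,.17).round(3))
for p in [(243,264),(297,222)]: print(p,cast(ims["side"],p,.205).round(3))
print("pad",cast(ims["side"],(237,226),.212).round(3))
c=ims["side"]["img"][160:345,135:350,::-1]
cv2.imwrite("pics/c1.png",cv2.resize(c,None,fx=3.2,fy=3.2,interpolation=cv2.INTER_CUBIC))
E
```

```text
scene (233, 230) [ 0.71  -0.155  0.17 ]
scene (413, 208) [0.802 0.222 0.17 ]
scene (386, 161) [0.629 0.276 0.17 ]
side (147, 245) [0.795 0.229 0.17 ]
side (338, 207) [ 0.527 -0.113  0.17 ]
(243, 264) [0.581 0.157 0.205]
(297, 222) [0.56  0.006 0.205]
pad [0.651 0.096 0.212]
```

View pics/c1.png

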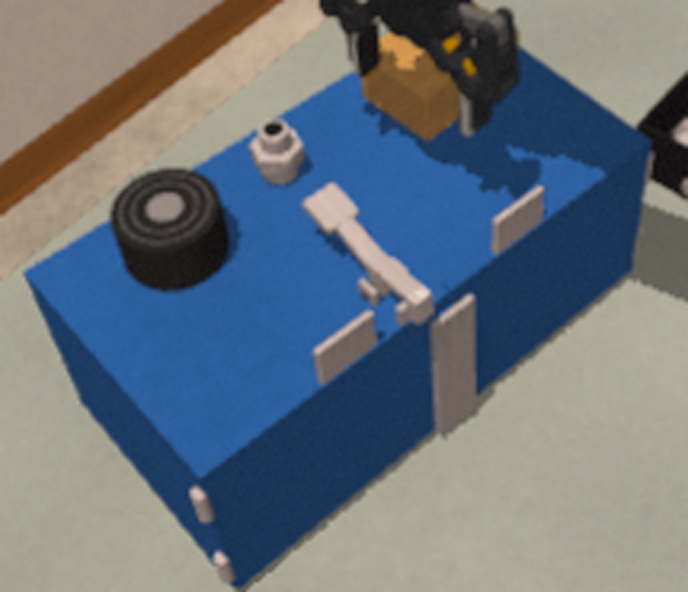

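The crop shows the top's corners at (28,273), (203,475) and (650,148), the tab top edges centred at (344,332) and (518,204), and the pad at (330,208). The carton is close to the gripper, which is at carton side.

Run:
```python
from h import *
d=pickle.load(open("ims0.pkl","rb"))["side"]
P=lambda x,y,z:cast(d,((x+.5)/3.2-.5+135,(y+.5)/3.2-.5+160),z)
RL,FL,FR=P(28,273,.17),P(203,475,.17),P(650,148,.17); LT,RT=P(344,332,.205),P(518,204,.205); pad=P(330,208,.212)
print("depth",np.linalg.norm(RL-FL),"width",np.linalg.norm(FL-FR),"tabs",np.linalg.norm(LT-RT))
# least-squares rigid fit
L=np.array([[0.2,.2],[-.008,.2],[-.008,-.2],[-.0045,.085],[-.0045,-.065],[.074,.03]]); W=np.array([RL,FL,FR,LT,RT,pad])[:,:2]
a=L-L.mean(0);b=W-W.mean(0); th=np.arctan2((a[:,0]*b[:,1]-a[:,1]*b[:,0]).sum(),(a*b).sum())
R=np.array([[np.cos(th),-np.sin(th)],[np.sin(th),np.cos(th)]]);t=W.mean(0)-R@L.mean(0)
print("yaw",th,"org",t,"resid mm",((W-L@R.T-t)*1000).round(1).tolist())
np.savez("cab.npz",R=R,t=t,th=th)
for n,p in dict(pad=(.074,.03),padend=(.085,.03),LT=(-.0045,.085),RT=(-.0045,-.065),LH=(0,.2),RH=(0,-.2)).items(): print(n,(R@p+t).round(4))
```

```text
depth 0.20344773750361986 width 0.3900151008071795 tabs 0.14933481733320927
yaw -0.17873290075705137 org [0.57260201 0.0736183 ] resid mm [[-3.5, -1.6], [0.6, -4.6], [0.1, 5.6], [0.1, -1.1], [1.8, -0.7], [0.9, 2.3]]
pad [0.6508 0.09  ]
padend [0.6616 0.088 ]
LT [0.5833 0.1581]
RT [0.5566 0.0105]
LH [0.6082 0.2704]
RH [ 0.537  -0.1232]
```

```bash
python3 -m inch '0 0 0.1 0 0 0 1; 0.01 0.1 0.1 0 0 0 1; 0.017 0.222 0.1 0 0 0 1; 0.017 0.222 0.1 0 0 0 1; 0.017 0.222 0.1 0 0 0 1; 0.017 0.222 0.05 0 0 0 1; 0.017 0.222 0.01 0 0 0 1; 0.017 0.222 0.01 0 0 0 1; 0.017 0.222 0.01 0 0 0 1; 0.017 0.222 0.01 0 0 0 1' 30
python3 - <<'E'
from h import *
from cell import vision
d=pickle.load(open("ims0.pkl","rb"))["side"]; c=np.load("cab.npz")
q=cast(d,(279/3.2+135,150/3.2+160),.2)
print("fitting cab",c["R"].T@(q[:2]-c["t"]))
v=[vision.get_image(n)["img"] for n in("side","wrist")]
a=cv2.resize(v[0][160:345,135:350],(400,344)); b=cv2.resize(v[1],(400,300)); b=cv2.copyMakeBorder(b,0,44,0,0,0)
cv2.imwrite("pics/c2.png",np.hstack([a,b])[:,:,::-1])
E
```

```text
clock: 1.1
tool_pos: [0.6575, 0.0881, 0.2365]
ee_rot: [2.222, 2.219, 0.002]
contact_force: [0.0, -0.5, -0.5]
width: 0.001
gripper_force: 0.0
fitting cab [0.14741505 0.02071391]
```

View pics/c2.png

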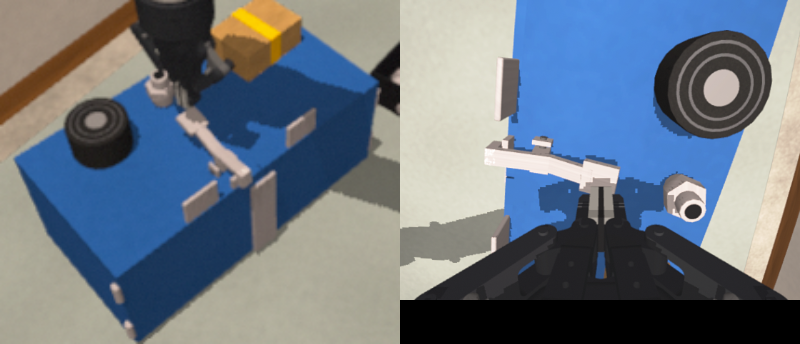

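The shut fingertips are over the pad, and the fitting is about 4 cm behind it. Pressing now.

```bash
python3 -m inch '0 0 -0.02 0 0 0 1; 0 0 -0.04 0 0 0 1; 0 0 -0.055 0 0 0 1; 0 0 -0.07 0 0 0 1; 0 0 -0.08 0 0 0 1; 0 0 -0.09 0 0 0 1; 0 0 -0.1 0 0 0 1; 0 0 -0.11 0 0 0 1; 0 0 -0.115 0 0 0 1; 0 0 -0.115 0 0 0 1'
```

```text
clock: 2.2
tool_pos: [0.6567, 0.0888, 0.189]
ee_rot: [-2.221, -2.221, 0.0]
contact_force: [1.7, -0.4, 1.9]
width: -0.001
gripper_force: 0.8
```

```bash
python3 -m inch '0 0 -0.005 0 0 0 1; 0 0 -0.01 0 0 0 1; 0 0 -0.015 0 0 0 1; 0 0 -0.02 0 0 0 1; 0 0 -0.02 0 0 0 1; 0 0 -0.02 0 0 0 1; 0 0 -0.02 0 0 0 1; 0 0 -0.02 0 0 0 1; 0 0 -0.02 0 0 0 1; 0 0 -0.02 0 0 0 1'
```

```text
clock: 3.2
tool_pos: [0.6571, 0.0888, 0.1831]
ee_rot: [2.221, 2.221, 0.002]
contact_force: [-0.3, -1.4, 9.5]
width: -0.001
gripper_force: 4.8
```

```bash
python3 -m inch '0 0 -0.004 0 0 0 1; 0 0 -0.008 0 0 0 1; 0 0 -0.008 0 0 0 1; 0 0 -0.008 0 0 0 1; 0 0 -0.008 0 0 0 1; 0 0 -0.008 0 0 0 1; 0 0 -0.008 0 0 0 1; 0 0 -0.008 0 0 0 1; 0 0 -0.008 0 0 0 1; 0 0 -0.008 0 0 0 1'
python3 - <<'E'
from cell import status
s=status.read_state();print(s["tool_pos"],s["contact_force"])
E
```

```text
clock: 4.2
tool_pos: [0.6573, 0.0889, 0.1826]
ee_rot: [2.221, 2.22, 0.004]
contact_force: [-4.3, -1.0, 18.9]
width: -0.002
gripper_force: 9.7
[0.65734542 0.08888016 0.18262422] [-4.28326181 -0.98355055 18.90122361]
```

Force rises with no further travel, so the catch is at its stop. Next, the drag paths.

```bash
cat > path.py <<'E'
from h import *
c=np.load("cab.npz");R,t=c["R"],c["t"]
def pt(side,th,s,gap=0.,off=-.002):   # side +1 left, -1 right; returns world xy of TCP
    u=np.array([-np.sin(th),-side*np.cos(th)]);n=np.array([np.cos(th),-side*np.sin(th)])
    nw=R@n; h=.0145*abs(nw[0])+.011*abs(nw[1])
    return R@(np.array([0,side*.2])+s*u+(off+h+gap)*n)+t
E
python3 - <<'E'
from path import *
for side,s in((1,.115),(-1,.13)):
    a=pt(side,0,s,.012);print("approach",a.round(4),"from press",((a-[.6566,.0888])/.4).round(3))
    for th in np.arange(0,1.71,.15): p=pt(side,th,s);print(round(th,2),p.round(3),((p-a)/.4).round(3))
E
python3 -m inch '0 0 0.08 0 0 0 1; 0 0 0.16 0 0 0 1; 0 0 0.16 0 0 0 1; -0.05 0.08 0.16 0 0 0 1; -0.1 0.16 0.16 0 0 0 1; -0.1 0.16 0.16 0 0 0 1; -0.1 0.16 0.16 0 0 0 1; -0.1 0.16 0.16 0 0 0 1; -0.1 0.16 0.16 0 0 0 1; -0.1 0.16 0.16 0 0 0 1'
```

```text
approach [0.6135 0.1526] from press [-0.108  0.16 ]
0.0 [0.602 0.155] [-0.03   0.005]
0.15 [0.585 0.157] [-0.07  0.01]
0.3 [0.569 0.161] [-0.11   0.021]
0.45 [0.554 0.168] [-0.15   0.038]
0.6 [0.539 0.177] [-0.187  0.062]
0.75 [0.525 0.189] [-0.22   0.091]
0.9 [0.514 0.203] [-0.25   0.127]
1.05 [0.504 0.219] [-0.273  0.167]
1.2 [0.497 0.237] [-0.29   0.211]
1.35 [0.494 0.256] [-0.3    0.259]
1.5 [0.493 0.272] [-0.302  0.299]
1.65 [0.494 0.288] [-0.299  0.338]
approach [5.86e-01 1.00e-04] from press [-0.177 -0.222]
0.0 [0.574 0.002] [-0.03   0.005]
0.15 [0.554 0.006] [-0.081  0.016]
0.3 [0.535 0.008] [-0.128  0.019]
0.45 [0.517 0.006] [-0.173  0.015]
0.6 [0.498 0.002] [-0.219  0.004]
0.75 [ 0.48  -0.005] [-0.264 -0.013]
0.9 [ 0.463 -0.015] [-0.307 -0.037]
1.05 [ 0.448 -0.027] [-0.346 -0.069]
1.2 [ 0.434 -0.043] [-0.38  -0.107]
1.35 [ 0.423 -0.06 ] [-0.408 -0.15 ]
1.5 [ 0.414 -0.079] [-0.43  -0.198]
1.65 [ 0.409 -0.1  ] [-0.443 -0.25 ]
clock: 5.2
tool_pos: [0.6171, 0.1515, 0.2418]
ee_rot: [2.223, 2.219, -0.001]
contact_force: [-0.5, 0.4, -1.0]
width: 0.003
gripper_force: 0.0
```

```bash
python3 -m inch '0 0 -0.05 0 0 0 1; 0 0 -0.1 0 0 0 1; 0 0 -0.145 0 0 0 1; 0 0 -0.145 0 0 0 1; 0 0 -0.145 0 0 0 1; 0 0 -0.145 0 0 0 1; 0 0 -0.145 0 0 0 1; 0 0 -0.145 0 0 0 1; 0 0 -0.145 0 0 0 1; 0 0 -0.145 0 0 0 1'
python3 - <<'E'
from h import *
from cell import vision
v=[vision.get_image(n)["img"] for n in("side","wrist")]
a=cv2.resize(v[0][160:345,135:350],(400,344)); b=cv2.resize(v[1],(400,300)); b=cv2.copyMakeBorder(b,0,44,0,0,0)
cv2.imwrite("pics/c3.png",np.hstack([a,b])[:,:,::-1])
E
```

```text
clock: 6.2
tool_pos: [0.6169, 0.1529, 0.1844]
ee_rot: [2.221, 2.221, 0.001]
contact_force: [0.1, 0.1, 0.2]
width: 0.002
gripper_force: 0.0
```

View pics/c3.png

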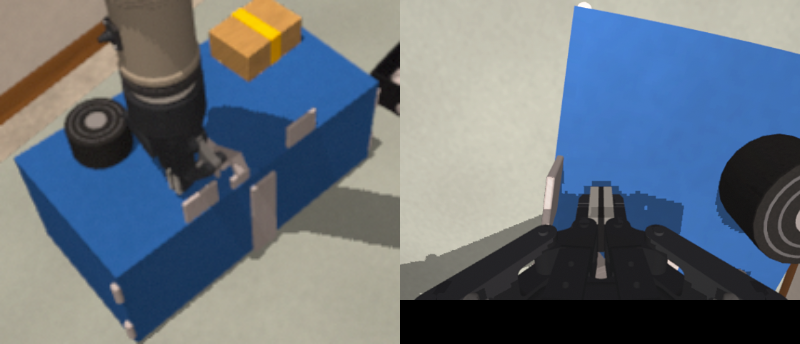

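The nose is raised, at (235,160), and the fingers stand free behind the left tab. Dragging it along its arc.

```bash
python3 -m inch '-0.02 0.002 0 0 0 0 1; -0.045 0.005 0 0 0 0 1; -0.075 0.01 0 0 0 0 1; -0.1 0.015 0 0 0 0 1; -0.125 0.022 0 0 0 0 1; -0.15 0.034 0 0 0 0 1; -0.175 0.047 0 0 0 0 1; -0.2 0.064 0 0 0 0 1; -0.22 0.085 0 0 0 0 1; -0.235 0.1 0 0 0 0 1'
```

```text
clock: 7.3
tool_pos: [0.5218, 0.194, 0.1841]
ee_rot: [-2.22, -2.222, 0.0]
contact_force: [0.7, -1.0, 0.6]
width: -0.002
gripper_force: 0.4
```

```bash
python3 -m inch '-0.02 0.025 0 0 0 0 1; -0.037 0.05 0 0 0 0 1; -0.05 0.075 0 0 0 0 1; -0.06 0.1 0 0 0 0 1; -0.07 0.13 0 0 0 0 1; -0.074 0.16 0 0 0 0 1; -0.076 0.185 0 0 0 0 1; -0.076 0.21 0 0 0 0 1; -0.075 0.23 0 0 0 0 1; -0.073 0.24 0 0 0 0 1'
python3 - <<'E'
from h import *
from cell import vision
v=[vision.get_image(n)["img"] for n in("side","wrist")]
a=cv2.resize(v[0][140:390,100:360],(400,384)); b=cv2.resize(v[1],(400,300)); b=cv2.copyMakeBorder(b,0,84,0,0,0)
cv2.imwrite("pics/c4.png",np.hstack([a,b])[:,:,::-1])
E
```

```text
clock: 8.3
tool_pos: [0.4934, 0.2901, 0.184]
ee_rot: [-2.22, -2.222, -0.0]
contact_force: [-0.2, -1.3, 0.5]
width: 0.001
gripper_force: 0.3
```

View pics/c4.png

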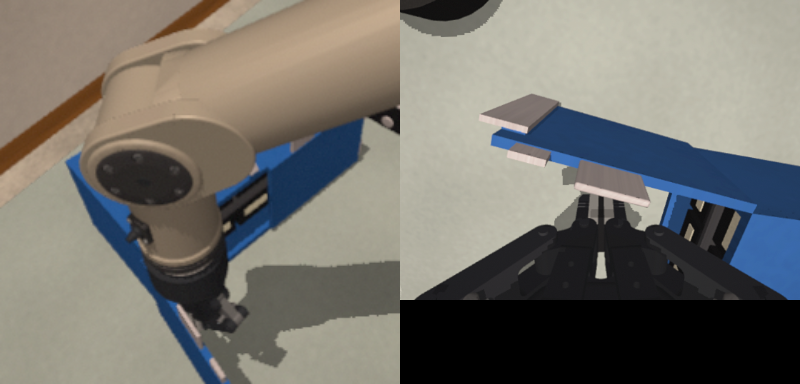

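The left leaf stands slightly past square: its line slopes about 15° in the wrist view, against 10° for square. Moving up and over to behind the right tab.

```bash
python3 -m inch '0 -0.03 0.08 0 0 0 1; 0 -0.05 0.19 0 0 0 1; 0.05 -0.15 0.19 0 0 0 1; 0.08 -0.26 0.19 0 0 0 1; 0.12 -0.37 0.19 0 0 0 1; 0.16 -0.48 0.19 0 0 0 1; 0.2 -0.59 0.19 0 0 0 1; 0.239 -0.7 0.19 0 0 0 1; 0.239 -0.725 0.19 0 0 0 1; 0.239 -0.725 0.19 0 0 0 1'
```

```text
clock: 9.4
tool_pos: [0.5891, -0.0043, 0.26]
ee_rot: [2.228, 2.215, -0.001]
contact_force: [0.1, 1.6, 0.5]
width: -0.001
gripper_force: 0.0
```

```bash
python3 -m inch '0 0 0 0 0 0 1; 0 0 -0.05 0 0 0 1; 0 0 -0.1 0 0 0 1; 0 0 -0.15 0 0 0 1; 0 0 -0.19 0 0 0 1; 0 0 -0.19 0 0 0 1; 0 0 -0.19 0 0 0 1; 0 0 -0.19 0 0 0 1; 0 0 -0.19 0 0 0 1; 0 0 -0.19 0 0 0 1'
python3 - <<'E'
from h import *
from cell import vision
v=[vision.get_image(n)["img"] for n in("side","wrist")]
a=cv2.resize(v[0][140:390,100:360],(400,384)); b=cv2.resize(v[1],(400,300)); b=cv2.copyMakeBorder(b,0,84,0,0,0)
cv2.imwrite("pics/c5.png",np.hstack([a,b])[:,:,::-1])
E
```

```text
clock: 10.4
tool_pos: [0.5897, -0.001, 0.185]
ee_rot: [2.22, 2.221, 0.002]
contact_force: [0.0, -1.3, 0.7]
width: -0.0
gripper_force: 0.0
```

View pics/c5.png

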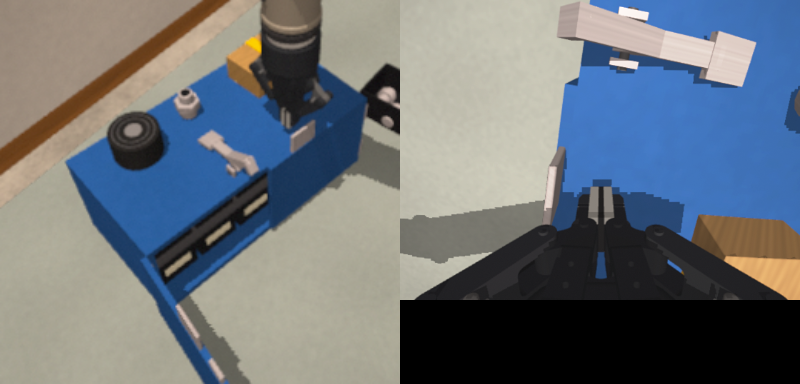

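The left leaf stands open, the catch is still up, and the fingers are behind the right tab. Dragging the right leaf.

```bash
python3 -m inch '-0.03 0.005 0 0 0 0 1; -0.06 0.01 0 0 0 0 1; -0.1 0.016 0 0 0 0 1; -0.136 0.019 0 0 0 0 1; -0.17 0.017 0 0 0 0 1; -0.2 0.011 0 0 0 0 1; -0.23 0.004 0 0 0 0 1; -0.255 -0.006 0 0 0 0 1; -0.28 -0.015 0 0 0 0 1; -0.295 -0.024 0 0 0 0 1'
```

```text
clock: 11.5
tool_pos: [0.4702, -0.0112, 0.1841]
ee_rot: [-2.222, -2.221, 0.0]
contact_force: [0.3, -0.2, 0.1]
width: -0.001
gripper_force: 0.4
```

```bash
python3 -m inch '-0.015 -0.013 0 0 0 0 1; -0.035 -0.028 0 0 0 0 1; -0.055 -0.045 0 0 0 0 1; -0.07 -0.065 0 0 0 0 1; -0.083 -0.09 0 0 0 0 1; -0.1 -0.124 0 0 0 0 1; -0.11 -0.155 0 0 0 0 1; -0.117 -0.185 0 0 0 0 1; -0.123 -0.21 0 0 0 0 1; -0.125 -0.224 0 0 0 0 1'
python3 - <<'E'
from h import *
from cell import vision
v=[vision.get_image(n)["img"] for n in("side","wrist")]
a=cv2.resize(v[0][140:390,140:400],(400,384)); b=cv2.resize(v[1],(400,300)); b=cv2.copyMakeBorder(b,0,84,0,0,0)
cv2.imwrite("pics/c6.png",np.hstack([a,b])[:,:,::-1])
E
```

```text
clock: 12.5
tool_pos: [0.421, -0.1017, 0.1841]
ee_rot: [2.223, 2.22, -0.0]
contact_force: [0.8, 1.1, -0.7]
width: -0.002
gripper_force: 0.5
```

View pics/c6.png

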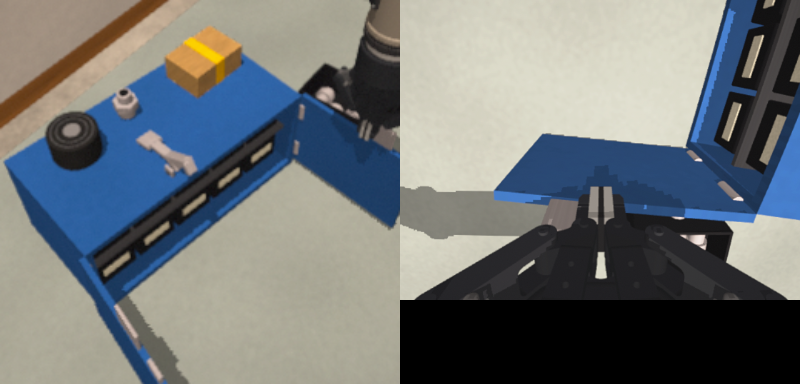

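Both leaves look slightly past square. Backing off and checking with one clear view.

```bash
python3 -m inch '0.01 0.05 0 0 0 0 1; 0.01 0.08 0.05 0 0 0 1; 0.02 0.09 0.15 0 0 0 1; 0.03 0.09 0.25 0 0 0 1; 0.04 0.09 0.3 0 0 0 1; 0.05 0.09 0.3 0 0 0 1; 0.05 0.09 0.3 0 0 0 1; 0.05 0.09 0.3 0 0 0 1; 0.05 0.09 0.3 0 0 0 1; 0.05 0.09 0.3 0 0 0 1'
python3 - <<'E'
from h import *
from cell import vision
d={n:vision.get_image(n) for n in("side","scene")};pickle.dump(d,open("ims1.pkl","wb"))
a=cv2.resize(d["side"]["img"][140:420,100:420],(480,420));b=cv2.resize(d["scene"]["img"][80:300,120:420],(320,235));b=cv2.copyMakeBorder(b,0,185,0,0,0)
cv2.imwrite("pics/c7.png",np.hstack([a,b])[:,:,::-1])
E
```

```text
clock: 13.6
tool_pos: [0.4405, -0.0644, 0.3031]
ee_rot: [-2.22, -2.22, 0.002]
contact_force: [-0.4, -1.0, -0.1]
width: -0.003
gripper_force: 0.0
```

View pics/c7.png

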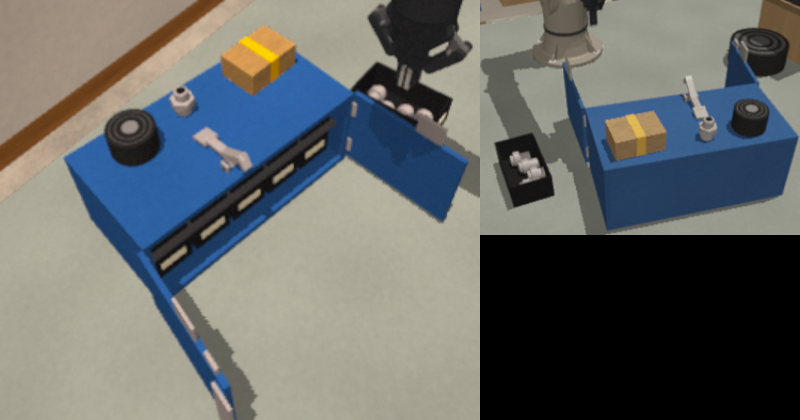

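The right leaf's top edge runs from (353,97) to (466,162), the left's from (147,252) to (229,380). The stock and bin are unmoved.

Run:
```python
from h import *
d=pickle.load(open("ims1.pkl","rb"))["side"];R=np.load("cab.npz")["R"]
for n,a,b,s in(("R",(353,97),(466,162),-1),("L",(147,252),(229,380),1)):
    A,B=[cast(d,(p[0]/1.5+100,p[1]/1.5+140),.17)[:2] for p in(a,b)]
    u=R.T@(B-A);print(n,np.linalg.norm(u).round(3),np.degrees(np.arctan2(-u[0],-s*u[1])).round(1))
```

```text
R 0.194 97.2
L 0.188 96.1
```

Both leaves measure about 96 to 97° with the right leaf length, so I'm handing the job in.

```bash
python3 -c "
from cell import finish_job
print(finish_job())"
```

```text
the job is handed in; nothing more can be done
None
```

The job is handed in at about 14 s on the robot's clock: the catch is pressed to its stop, the left leaf was opened first and then the right, they measured about 96° and 97°, and in the last pictures the stock and bin look unmoved.

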